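# Hold the stoneware bowl lightly in the prep board and lock the jaw

### The arm

A 6-joint arm with a two-finger parallel gripper is mounted at the origin on the work surface. World frame = base frame: x ahead of the robot, y to its left, z up, the work surface at z = 0. Lengths are in m, angles in rad, forces in N, time in s.
With the tool pointing down it reaches from about 0.375 to 0.975 m from the base axis. Payload 3.8 kg.
Tool frame: the origin (TCP) lies at the very end of the fingers, on their centre line; the grasp point (between the pads) lies 19 mm behind it (robot.grip_point_offset is the distance from the TCP to the grasp point, in m); z points along the fingers, y is the line along which they close (so a half turn about z gives the same grasp; the last joint's range is limited). The gripper opens to 85 mm and grips with 20 to 120 N. Pads are 22 mm wide; open, the fingers measure 114 mm over their backs; the gripper's body (76 mm by 85 mm) begins 54 mm behind the grasp point. The pads swing forward as they close: fully open they stand 13 mm farther back than shut.
Start: joints at [-1.137, 0.264, 1.604, -0, 1.274, -0.037], TCP at [0.306, -0.602, 0.231] pointing down, gripper open.
Joint ranges: [-2.63, 2.63], [-0.94, 2.18], [0.31, 2.57], [-1.31, 4.45], [0, 2.66], [-2.55, 2.55]. Speed limits (rad/s): [2.57, 2.57, 3.14, 3.14, 3.14, 3.14].

### API

Orientations are given as a unit quaternion [w, x, y, z].
In Python, from cell import robot gives the robot as it stands.
- The arm moves only by the tool drive_tool, never from a script. Its argument "increments" is a list of rows, each a list of 3 entries, a list of its own where there are three numbers: the turn, a rotation vector about the tool's x, y, z in degrees, then the shift along the tool's x, y, z in mm, then the closure, from 0 (fully open) to 1 (shut). A call has 1 to 20 rows; each row shifts and turns the commanded pose from where the row before left it, along the tool's axes as they then stand; what a row does not reach is not made up. A row lasts 1/10 s, in which the tool goes at most 50 mm and 8.59 degrees, less where a joint would pass 70% of its speed; a pose out of reach is approached as far as the arm can. A call is refused whole if a number of a shift passes 50 or a number of a turn 8.59, either way. A call with a gripper value outside its range is refused whole. The fingers move at their own pace and stop on an object; "grip_force" is the grip in N (left out, the last holds). Time passes only in rows, so rows that do not move let the fingers close. It gives the time, the measured TCP pose, the force, the opening and the grip force at its end, in the units of the state.
- robot.read_state(): the state, without advancing time (a new reading comes with each control period).
- robot.camera(name): name is "side" or "top"; returns the picture (384x512x3 uint8, red, green, blue); there is no depth.
- robot.get_calibration(name): a dict with "K" (3x3 intrinsics, pixels), "dist" ([k1, k2, p1, p2, k3] as OpenCV has them; the pictures are not rectified), "T" (4x4, takes a point from camera to world coordinates). Camera axes: x right, y down, z forward; pixel columns grow to the right and rows downward; lengths in m; the calibration is good to about 2 mm. A picture is of the moment at which its call begins. get_calibration takes no time and is no camera call.
- robot.hand_in(): hands the job in; it is judged then, once.
Trained networks look in the newest picture that a camera, given by its name, has taken for a name from the list of things; names that differ only in an ending like _2 or _b are one class to them, and where a whole thing is asked for, a point or a joint stands for the part that bears it (a point fixed in the world has none). Each returns a list of dicts, best first, with "confidence" (0 to 1); they miss things now and then, are a little off and sometimes report something else, mostly with a low value. They report only what shows in the picture. A call takes as long as a camera call. They do not tell look-alikes from the thing itself.
- robot.trace(camera, thing): "region" (384x512 bool, what is visible of it) and "extent" ([left, top, right, bottom] in pixels, round what is visible of it).
The state is a dict: "t": time; "q": joint angles; "joint_vel": joint speeds; "joint_torque": joint torques, N m; "position": TCP position; "tool_rot": TCP orientation; "wrist_force": force on the tool from outside, world axes, zero at the start; "moment": the same for the moment, N m; "grip_width": opening from 0.0 (shut) to 1.0 (fully open); "gripper_force": force on a finger pad.
Only numpy, scipy, OpenCV 4.12 (cv2) and the standard library are available. Lean on these libraries where they do the work, as an engineer would, in place of code of your own. Each camera call takes 0.05 s, during which the arm holds its last target. There are 200 camera calls.

### The job

Slide the jaw of the prep board along until its sprung pad presses the stoneware bowl lightly against the V stop, with the pad pushed back a few millimetres, then turn the wing knob on the jaw clockwise to its stop, so that the jaw is locked and the bowl stays lightly held. The bowl is fragile: never press on it harder than 15 N (with the pad or with the gripper), and keep it upright on the board. Leave the other kitchen things alone.

Things in the scene. Friction and masses are not known exactly. Their poses are not given: they have to be found in the camera images.
- board: white laminate one-handed prep board, fixed to the counter, 200 (x) x 340 (y) x 15 mm. Origin: centre of its underside. Its y axis is the slide direction: the V stop is at its -y end, the sliding jaw at its +y end. The bowl stands on its top face, 15 mm above the counter.
- stop: fixed grey V stop of the board: two upright panels 60 mm wide, 10 mm thick, top 63 mm above the counter, open towards +y of the board and about 115 deg apart. Its origin coincides with the board's origin, with the same axes. A bowl resting on both panels has its centre at board (0, -70) mm.
- bowl: loose off-white stoneware pinch bowl, round, 110 mm across the rim, 45 mm high (rim 60 mm above the counter), about 0.2 kg (it drags on the board with 1 to 2 N), standing upright on the board between stop and jaw, 5 to 30 mm short of the stop. Origin: centre of its underside.
- jaw (a joint): sliding jaw's travel in m: 0 at the board's +y end, growing towards the stop (board -y), to 0.12. Grey block 90 (x) x 56 (y) mm on a 140 mm wide foot, middle at board (0, 125) mm when 0, top 63 mm above the counter. Unlocked it drags with about 3 N and stays where left (a pad push above 3 N moves it back); locked by the knob it holds over 10 N.
- pad (a joint): how far the sprung pad is pushed back towards the jaw, in m: 0 free, 0.015 fully in. Spring 800 N/m, no preload: 5 mm means 4 N on the bowl, fully in 12 N, after that it is hard. The pad is an upright grey plate 100 (x) x 10 (y) x 44 mm in front of the jaw, on two steel rods, top 61 mm above the counter.
- pad_face (a point): middle of the pad's front face (the side towards the bowl), 45 mm above the counter; when the pad is free it lies 60 mm from the knob's axis towards the stop. The bowl seated in the stop touches it when it is at board y = -15 mm.
- knob (a joint): angle of the wing knob in rad: 0 with the wing along the board's y axis (open), growing clockwise seen from above, stop at 1.40 (about 80 deg, locked). It starts at 0 to 0.2. It turns with about 0.1 to 0.2 N m and stays where it is left.
- knob_grip (a point): grip point of the black wing knob on the jaw, on its vertical axis, 87 mm above the counter. Round foot 44 mm across (63 to 69 mm high) with an upright wing 66 mm long, 16 mm thick, 69 to 99 mm above the counter. Gripped from above across its thickness, the wing serves to push the jaw along and to turn the knob. The point turns with the knob, its y axis along the wing.
- colander: loose steel colander, 210 mm across, 100 mm high, bystander. Origin: centre of its underside.
- soap: loose push-pump soap dispenser, 72 mm across, 180 mm high, bystander. Origin: centre of its underside.
- scraper: loose mint silicone scraper lying flat, 240 mm long, bystander. Origin: underside, near its middle.
- processor_lid: loose clear food-processor lid with a feed tube and a latch, 184 mm across, 93 mm high, bystander. Origin: centre of its underside.
There are look-alikes about, which are no part of the job. Several things have the shape of the bowl; the one meant has the colours described above.

How it is judged:
On the way, in this order (a step that is already met when the one before it is completed fails the run):
1. with the knob still open, the pad presses the bowl lightly against the stop (value of joint pad above 0.001 m and contact force between stop and bowl above 0.2 N and value of joint knob below 0.7 rad), for 0.2 s.
2. the knob is turned clockwise to its stop (value of joint knob above 1.2 rad), for 0.2 s.
At the end, for the whole second after the job is handed in: The knob is turned to at least 1.2 of its 1.40 rad; the pad is pushed back 1 to 14.5 mm by the bowl and presses it with 0.2 to 15 N; the bowl also bears on the V stop (over 0.2 N), stands on the board (within 7 mm), upright within 0.12 rad, and is at rest (value of joint knob above 1.2 rad and value of joint pad between 0.001 and 0.0145 m and contact force between pad and bowl between 0.2 and 15 N and contact force between stop and bowl above 0.2 N and angle between bowl's own z axis and vertical below 0.12 rad and linear speed of bowl below 0.02 m/s and z of bowl in the frame of board below 0.022 m); the robot touches nothing.
It fails at once if the pad presses the bowl harder than 15 N (contact force between pad and bowl above 15 N).
It fails at once if the fingers press the bowl harder than 15 N (contact force between the fingers and bowl above 15 N).
It fails at once if the arm presses the bowl harder than 15 N (contact force between the arm and bowl above 15 N).
It fails at once if the bowl is tipped by more than 0.35 rad (angle between bowl's own z axis and vertical above 0.35 rad).
It fails at once if another kitchen thing is moved by more than 30 mm (distance of any of colander, soap, scraper, processor_lid from where it was at the start of the episode above 0.03 m).
It also fails if it takes over 42 s, if anything falls off the work surface, if the arm or the gripper's body presses on something with over 40 N, if the wrist force passes 120 N, or if a joint passes its speed limit or range.

## Working session

There is one attempt and no reset: what is moved stays moved. The work goes in short steps, Python scripts to look and compute and a tool call to move; the robot and the scene stay as the last step left them, time stands still between calls to the robot, and variables do not carry over. Pictures are saved under pics/ and viewed, at most 10 in all, crops included, and the job is handed in when it is done.

Besides the shell and the picture viewer there is one more tool, called after ">>>" as name(argument=value, ...), one argument or row to a line, values as JSON. drive_tool: Moves the arm, as the interface text tells. Its arguments: {"type":"object","properties":{"increments":{"type":"array"},"grip_force":{"type":"number"}},"required":["increments"]}

```bash
mkdir -p pics; ls; cat > h.py <<'E'
import numpy as np, cv2
from cell import robot
def ray(cam,uv):
    c=robot.get_calibration(cam);T=np.array(c["T"])
    p=cv2.undistortPoints(np.array(uv,float).reshape(-1,1,2),np.array(c["K"]),np.array(c["dist"])).reshape(-1,2)
    d=np.c_[p,np.ones(len(p))]@T[:3,:3].T
    return T[:3,3],d
def atz(cam,uv,z):
    o,d=ray(cam,uv); return o+d*((z-o[2])/d[:,2])[:,None]
def save(cam,name):
    im=robot.camera(cam); cv2.imwrite(f"pics/{name}.png",im[:,:,::-1]); return im
E
python3 - <<'E'
from h import *
a=save("top","top0"); b=save("side","side0")
for c in("top","side"):
    for n in("board","stop","bowl","jaw","pad","knob"):
        for r in robot.trace(c,n)[:4]: 
            m=r["region"];v,u=np.nonzero(m); print(c,n,round(r["confidence"],2),np.round(r["extent"]),(u.mean().round(1),v.mean().round(1)),len(u))
print(robot.read_state())
print(robot.get_calibration("top")["T"],robot.get_calibration("side")["T"])
cv2.imwrite("pics/both.png",cv2.resize(np.vstack([a,b])[:,:,::-1],None,fx=.78,fy=.78))
E
```

```text
pics
top board 0.68 [148. 163. 270. 268.] (np.float64(205.8), np.float64(212.7)) 6078
top stop 0.87 [234. 217. 260. 250.] (np.float64(246.4), np.float64(233.7)) 239
top bowl 0.86 [166. 108. 199. 142.] (np.float64(181.8), np.float64(125.3)) 959
top bowl 0.82 [289. 143. 323. 180.] (np.float64(306.5), np.float64(162.5)) 1041
top bowl 0.67 [202. 198. 237. 239.] (np.float64(220.2), np.float64(216.7)) 1082
top bowl 0.58 [289. 194. 326. 230.] (np.float64(306.8), np.float64(212.8)) 970
top jaw 0.62 [157. 175. 202. 222.] (np.float64(176.5), np.float64(198.1)) 1204
top pad 0.68 [176. 190. 197. 222.] (np.float64(189.4), np.float64(204.2)) 207
top knob 0.59 [164. 186. 182. 208.] (np.float64(171.8), np.float64(195.5)) 226
side board 0.7 [201. 192. 331. 306.] (np.float64(263.9), np.float64(248.9)) 6171
side stop 0.92 [278. 197. 318. 228.] (np.float64(297.8), np.float64(209.5)) 544
side bowl 0.84 [234. 147. 266. 170.] (np.float64(247.1), np.float64(158.6)) 556
side bowl 0.73 [277. 153. 310. 180.] (np.float64(290.3), np.float64(166.1)) 616
side bowl 0.68 [151. 221. 186. 254.] (np.float64(168.8), np.
[... 741 characters left out ...]
088, -0.60157688,  0.23135464]), 'tool_rot': array([4.45326614e-05, 9.72423518e-01, 2.33221994e-01, 2.00244557e-05]), 'wrist_force': array([1.2006994 , 0.6576481 , 0.54829531]), 'moment': array([ 0.00273684,  0.01534073, -0.02035733]), 'gripper_force': 0.0, 'grip_width': 1.002697197818989}
[[ 0.0170614  -0.9956644   0.09144022  0.46981049]
 [-0.99985289 -0.01682855  0.00331699 -0.0489383 ]
 [-0.0017638  -0.09148336 -0.99580504  1.24800751]
 [ 0.          0.          0.          1.        ]] [[-0.95693355 -0.1974004   0.21286444  0.33300511]
 [-0.28992723  0.68733199 -0.66597068  0.75898093]
 [-0.01484566 -0.69900488 -0.71496279  0.9225513 ]
 [ 0.          0.          0.          1.        ]]
```

View pics/both.png

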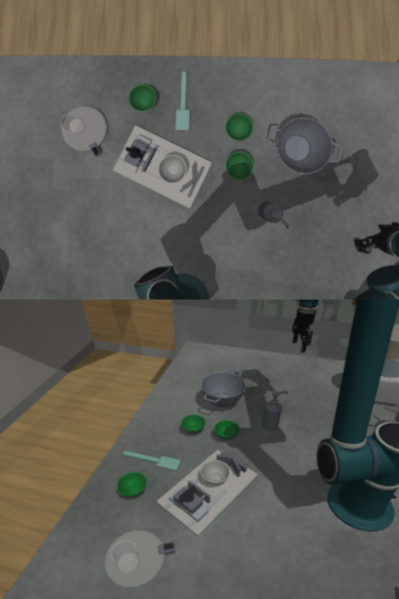

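```bash
python3 - <<'E'
from h import *
robot.camera("top");robot.camera("side")
def reg(c,n,i=0): 
    r=robot.trace(c,n); return r[i]["region"]
def cen(m):
    v,u=np.nonzero(m);return [u.mean(),v.mean()]
bm=reg("top","board")
cnt=max(cv2.findContours(bm.astype(np.uint8),cv2.RETR_EXTERNAL,2)[0],key=len).reshape(-1,2)
p=atz("top",cnt,0.015)[:,:2].astype(np.float32)
r=cv2.minAreaRect(p*1000);print("board rect",r)
for n,z in(("knob",.087),("jaw",.06),("pad",.061),("stop",.063)):
  for c in("top","side"):
    m=reg(c,n)
    print(n,c,atz(c,[cen(m)],z))
    if n in("knob","pad"):
      v,u=np.nonzero(m);P=atz(c,np.c_[u,v],.097 if n=="knob" else z)[:,:2];
      w,V=np.linalg.eigh(np.cov(P.T));print("  ax",np.degrees(np.arctan2(V[1,1],V[0,1])),np.sqrt(w)*1000)
for r in robot.trace("top","bowl"):
    print("bowl",r["confidence"],atz("top",[cen(r["region"])],.058))
# triangulate knob
o1,d1=ray("top",[cen(reg("top","knob"))]);o2,d2=ray("side",[cen(reg("side","knob"))])
A=np.c_[d1[0],-d2[0]];s=np.linalg.lstsq(A,o2-o1,rcond=None)[0];print(o1+d1[0]*s[0],o2+d2[0]*s[1])
a=robot.camera("top")[150:280,130:280];b=robot.camera("side")[180:310,190:340]
cv2.imwrite("pics/crop.png",cv2.resize(np.hstack([a,b])[:,:,::-1],None,fx=2.66,fy=2.66,interpolation=2))
E
```

```text
board rect ((521.5946044921875, 86.58514404296875), (340.0602111816406, 200.13478088378906), 64.84687042236328)
knob top [[0.56559722 0.18263222 0.087     ]]
  ax 62.18304372051035 [ 9.3175853  15.88607039]
knob side [[0.56190935 0.19013471 0.087     ]]
  ax 78.48342032386255 [10.8547741 18.2035414]
jaw top [[0.56031615 0.17182077 0.06      ]]
jaw side [[0.54988179 0.19043151 0.06      ]]
pad top [[0.54377448 0.13512182 0.061     ]]
  ax 156.22393861167623 [ 8.00015697 27.32417917]
pad side [[0.52795164 0.15214425 0.061     ]]
  ax 148.45148354235832 [ 7.10622019 29.05891417]
stop top [[ 0.46928275 -0.03992274  0.063     ]]
stop side [[ 0.45856151 -0.01171215  0.063     ]]
bowl 0.82 [[0.78106079 0.16571355 0.058     ]]
bowl 0.65 [[0.50874241 0.0430119  0.058     ]]
bowl 0.62 [[0.5683097  0.18837057 0.058     ]]
bowl 0.56 [[ 0.67214085 -0.21008838  0.058     ]]
[0.56632428 0.18438995 0.07818741] [0.56439031 0.18396932 0.07794395]
```

View pics/crop.png

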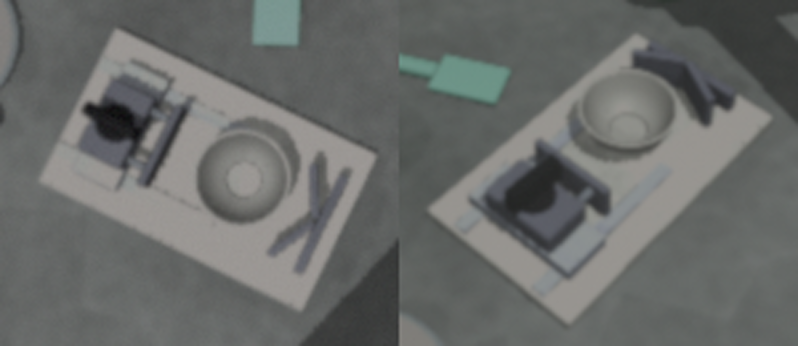

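The top view (both.png) shows the board at about px (206,213), with the jaw and knob at its upper-left end (172,195). The off-white bowl is at (220,217) and the V stop at (246,234). The green bowls are look-alikes. The board fit measures 340x200 mm as specified, and the jaw has travelled about 18 mm. I'm moving above the knob now, passing above the soap.

>>> drive_tool(
  increments=[
    [[0, 0, 0], [0, 0, -35], 0.3],
    [[0, 0, 0], [31, -30.5, 0], 0.3],
    [[0, 0, 0], [31, -30.5, 0], 0.3],
    [[0, 0, 0], [31, -30.5, 0], 0.3],
    [[0, 0, 0], [31, -30.5, 0], 0.3],
    [[0, 0, 0], [31, -30.5, 0], 0.3],
    [[0, 0, 0], [31, -30.5, 0], 0.3],
    [[0, 0, 0], [31, -30.5, 0], 0.3],
    [[0, 0, 0], [31, -30.5, 0], 0.3],
    [[0, 0, 0], [31, -30.5, 0], 0.3],
    [[0, 0, 0], [31, -30.5, 0], 0.3],
    [[0, 0, 0], [31, -30.5, 0], 0.3],
    [[0, 0, 0], [31, -30.5, 0], 0.3],
    [[0, 0, 0], [31, -30.5, 0], 0.3],
    [[0, 0, 0], [31, -30.5, 0], 0.3],
    [[0, 0, 0], [31, -30.5, 0], 0.3],
    [[0, 0, 0], [31, -30.5, 0], 0.3],
    [[0, 0, 0], [31, -30.5, 0], 0.3],
    [[0, 0, 0], [31, -30.5, 0], 0.3],
    [[0, 0, 0], [31, -30.5, 0], 0.3],
  ],
  grip_force=60,
)

```text
t: 3.5
position: [0.5686, 0.1839, 0.2665]
tool_rot: [0.0, 0.972, 0.233, 0.0]
wrist_force: [0.7, -0.6, -0.2]
grip_width: 0.702
gripper_force: 0.0
```

```bash
cat > fit.py <<'E'
from h import *
B=np.array([.5216,.0866]);th=np.radians(64.85)
Y=np.array([np.cos(th),np.sin(th)]);X=np.array([Y[1],-Y[0]])
def w(bx,by,z): 
    bx,by,z=np.broadcast_arrays(bx,by,z); p=B+bx[...,None]*X+by[...,None]*Y; return np.c_[p.reshape(-1,2),z.ravel()]
def proj(c,P):
    k=robot.get_calibration(c);T=np.linalg.inv(np.array(k["T"]))
    return cv2.projectPoints(P,cv2.Rodrigues(T[:3,:3])[0],T[:3,3],np.array(k["K"]),np.array(k["dist"]))[0].reshape(-1,2)
def hull(m,c,P):
    h=cv2.convexHull((proj(c,P)*16).astype(np.int32)); cv2.fillConvexPoly(m,h,1,shift=4)
def knobmask(c,y,a,x=0):
    m=np.zeros((384,512),np.uint8);t=np.linspace(0,6.28,24)
    for z0,z1,f in((.063,.069,0),(.069,.099,1)):
        if f: l=np.array([33,33,-33,-33])/1e3;s=np.array([8,-8,-8,8])/1e3
        else: l=.022*np.cos(t);s=.022*np.sin(t)
        bx=x+l*np.sin(a)+s*np.cos(a);by=y+l*np.cos(a)-s*np.sin(a)
        hull(m,c,np.r_[w(bx,by,z0),w(bx,by,z1)])
    return m>0
E
python3 - <<'E'
from fit import *
from scipy.optimize import minimize
a=cv2.imread("pics/top0.png")[:,:,::-1];b=cv2.imread("pics/side0.png")[:,:,::-1]
S={}
for c,i,n in(("top",a,(172,195)),("side",b,(240,250))):
    m=i.max(2)<48; k=cv2.connectedComponentsWithStats(m.astype(np.uint8))
    box=np.zeros_like(m);box[n[1]-22:n[1]+22,n[0]-22:n[0]+22]=1;m&=box;S[c]=m
    print(c,m.sum(),knobmask(c,.107,.05).sum())
for cs in(("top",),("side",),("top","side")):
    f=lambda y,a,x:np.mean([(S[c]&knobmask(c,y,a,x)).sum()/(S[c]|knobmask(c,y,a,x)).sum() for c in cs])
    print(cs,sorted([(round(f(y,a,x),3),round(y,4),round(a,2),x) for y in np.arange(.095,.122,.0015) for a in np.arange(-.1,.35,.05) for x in(-.004,-.002,0,.002,.004)])[-4:])
print(robot.read_state()["position"],robot.read_state()["t"],robot.read_state()["tool_rot"])
E
```

```text
top 198 270
side 256 394Traceback (most recent call last):
  File "<stdin>", line 11, in <module>
  File "<stdin>", line 10, in <lambda>
  File "fit.py", line 17, in knobmask
    hull(m,c,np.r_[w(bx,by,z0),w(bx,by,z1)])
    ~~~~^^^^^^^^^^^^^^^^^^^^^^^^^^^^^^^^^^^^
  File "fit.py", line 10, in hull
    h=cv2.convexHull((proj(c,P)*16).astype(np.int32)); cv2.fillConvexPoly(m,h,1,shift=4)
                      ~~~~^^^^^
  File "fit.py", line 7, in proj
    k=robot.get_calibration(c);T=np.linalg.inv(np.array(k["T"]))
ValueError: time passes only in moves, steps and waits
```

```bash
sed -i 's/^import numpy as np, cv2/import numpy as np, cv2, functools/; s/robot.get_calibration(cam)/cal(cam)/; s/^from cell import robot/from cell import robot\ncal=functools.cache(robot.get_calibration)/' h.py; sed -i 's/robot.get_calibration(c)/cal(c)/' fit.py
python3 - <<'E'
from fit import *
S={}
for c,n in(("top",(172,195)),("side",(240,250))):
    i=cv2.imread(f"pics/{c}0.png"); m=i.max(2)<58
    box=np.zeros_like(m);box[n[1]-22:n[1]+22,n[0]-22:n[0]+22]=1;S[c]=m&box
    print(c,S[c].sum(),knobmask(c,.107,.05).sum())
for y in [0]:
  R={c:{} for c in S}
  for y in np.arange(.095,.122,.0015):
   for a in np.arange(-.1,.35,.05):
    for x in(-.004,-.002,0,.002,.004):
     for c in S:
      k=knobmask(c,y,a,x);R[c][(round(y,4),round(a,2),x)]=(S[c]&k).sum()/(S[c]|k).sum()
for g in(R["top"],R["side"],{k:R["top"][k]+R["side"][k] for k in R["top"]}):
    print([(round(float(g[k]),3),tuple(map(float,k))) for k in sorted(g,key=g.get)[-5:]])
s=robot.read_state();print(s["position"],s["t"],s["tool_rot"])
E
```

```text
top 256 270
side 366 394
[(0.72, (0.104, -0.05, 0.002)), (0.721, (0.107, -0.05, 0.002)), (0.724, (0.107, -0.1, 0.002)), (0.729, (0.107, 0.05, 0.002)), (0.731, (0.1055, -0.05, 0.002))]
[(0.676, (0.11, 0.05, -0.004)), (0.677, (0.1115, 0.05, -0.004)), (0.679, (0.1115, -0.1, -0.002)), (0.681, (0.113, 0.05, -0.004)), (0.686, (0.1115, 0.1, -0.004))]
[(1.343, (0.1055, 0.0, 0.0)), (1.348, (0.1055, 0.05, 0.0)), (1.357, (0.107, -0.1, 0.002)), (1.359, (0.1055, -0.05, 0.002)), (1.368, (0.107, 0.05, 0.002))]
[0.56855215 0.18394594 0.26650104] 3.5 [5.29237227e-05 9.72388907e-01 2.33366108e-01 2.65586623e-04]
```

>>> drive_tool(
  increments=[
    [[0, 0, -7], [0, 0, 0], 0.3],
    [[0, 0, -7], [0, 0, 10], 0.3],
    [[0, 0, -7], [0, 0, 15], 0.3],
    [[0, 0, -7], [0, 0, 20], 0.3],
    [[0, 0, -7], [0, 0, 25], 0.3],
    [[0, 0, 0], [0, 0, 25], 0.3],
    [[0, 0, 0], [0, 0, 25], 0.3],
    [[0, 0, 0], [0, 0, 20], 0.3],
    [[0, 0, 0], [-0.5, 0.5, 20], 0.3],
    [[0, 0, 0], [-0.5, 0.5, 15], 0.3],
    [[0, 0, 0], [0, 0, 10], 0.3],
    [[0, 0, 0], [0, 0, 5], 0.3],
    [[0, 0, 0], [0, 0, 3], 0.3],
    [[0, 0, 0], [0, 0, 0], 0.3],
  ],
  grip_force=60,
)

```text
t: 4.9
position: [0.569, 0.1808, 0.0736]
tool_rot: [0.0, 0.857, 0.515, 0.0]
wrist_force: [0.2, -0.1, -0.7]
grip_width: 0.703
gripper_force: 0.0
```

```bash
python3 - <<'E'
from h import *
a=robot.camera("top")[150:280,130:280];b=robot.camera("side")[180:310,190:340]
cv2.imwrite("pics/crop2.png",cv2.resize(np.hstack([a,b])[:,:,::-1],None,fx=2.66,fy=2.66,interpolation=2))
E
```

```text
(no output)
```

View pics/crop2.png

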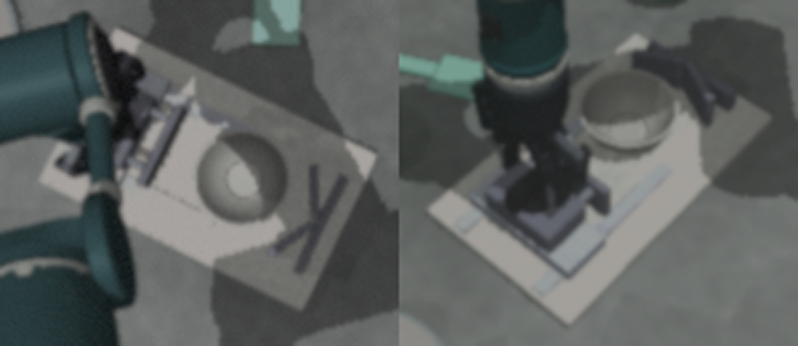

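The fingers straddle the wing. Small centring shift, then I'll close.

>>> drive_tool(
  increments=[
    [[0, 0, 0], [1.5, -2, 1], 0.3],
    [[0, 0, 0], [0, 0, 0], 0.6],
    [[0, 0, 0], [0, 0, 0], 0.9],
    [[0, 0, 0], [0, 0, 0], 1],
    [[0, 0, 0], [0, 0, 0], 1],
    [[0, 0, 0], [0, 0, 0], 1],
    [[0, 0, 0], [0, 0, 0], 1],
  ],
  grip_force=60,
)

```text
t: 5.7
position: [0.5675, 0.1831, 0.0726]
tool_rot: [-0.0, 0.857, 0.515, -0.0]
wrist_force: [-2.4, 1.6, 5.7]
grip_width: 0.174
gripper_force: 59.2
```

>>> drive_tool(
  increments=[
    [[0, 0, 0], [-3, 0.15, 0], 1],
    [[0, 0, 0], [-5, 0.25, 0], 1],
    [[0, 0, 0], [-5, 0.25, 0], 1],
    [[0, 0, 0], [-5, 0.25, 0], 1],
    [[0, 0, 0], [-5, 0.25, 0], 1],
    [[0, 0, 0], [-5, 0.25, 0], 1],
    [[0, 0, 0], [-4, 0.2, 0], 1],
    [[0, 0, 0], [-3, 0.15, 0], 1],
    [[0, 0, 0], [-3, 0.15, 0], 1],
    [[0, 0, 0], [-3, 0.15, 0], 1],
    [[0, 0, 0], [-3, 0.15, 0], 1],
    [[0, 0, 0], [-3, 0.15, 0], 1],
    [[0, 0, 0], [-3, 0.15, 0], 1],
    [[0, 0, 0], [-3, 0.15, 0], 1],
    [[0, 0, 0], [-2, 0.1, 0], 1],
    [[0, 0, 0], [0, 0, 0], 1],
  ],
)

```text
t: 7.3
position: [0.5442, 0.133, 0.0726]
tool_rot: [-0.0, 0.857, 0.515, 0.0]
wrist_force: [-1.5, 5.4, 5.6]
grip_width: 0.175
gripper_force: 59.5
```

```bash
python3 - <<'E'
from fit import *
a=robot.camera("top")[150:280,130:280];b=robot.camera("side")[180:310,190:340]
cv2.imwrite("pics/crop3.png",cv2.resize(np.hstack([a,b])[:,:,::-1],None,fx=2.66,fy=2.66,interpolation=2))
s=robot.read_state();r=s["position"][:2]-B;f=s["wrist_force"][:2];print("tcp board",r@X,r@Y,"F",f@X,f@Y,s["moment"])
for t in robot.trace("top","bowl"):
    v,u=np.nonzero(t["region"]);q=atz("top",[[u.mean(),v.mean()]],.058)[0,:2]-B;print(t["confidence"],q@X,q@Y)
E
```

```text
tcp board 0.0006950271131559889 0.05161785240586078 F -3.87315423034603 3.895335437818179 [0.77851719 0.32462778 0.10436658]
0.89 0.005743072437957266 -0.06060098950892988
0.73 0.26197893127068195 -0.20451316622546212
0.61 0.20108934269169448 0.18285036173325092
0.56 0.13017471380742665 -0.2676722349121461
```

View pics/crop3.png

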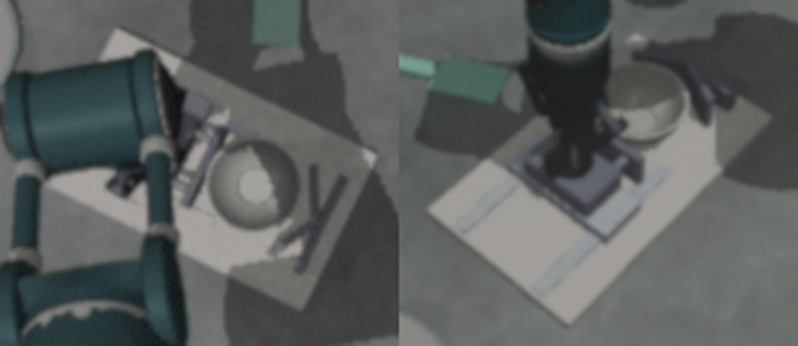

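The bowl is moving with the pad and is now at board y ≈ -61 mm. I'll continue gently and watch the force.

>>> drive_tool(
  increments=[
    [[0, 0, 0], [-2, 0.1, 0], 1],
    [[0, 0, 0], [-2, 0.1, 0], 1],
    [[0, 0, 0], [-2, 0.1, 0], 1],
    [[0, 0, 0], [-2, 0.1, 0], 1],
    [[0, 0, 0], [-1, 0, 0], 1],
    [[0, 0, 0], [0, 0, 0], 1],
  ],
)

```text
t: 8.05
position: [0.5405, 0.1252, 0.0726]
tool_rot: [-0.0, 0.857, 0.515, 0.001]
wrist_force: [-1.3, 5.0, 4.3]
grip_width: 0.174
gripper_force: 59.3
```

>>> drive_tool(
  increments=[
    [[0, 0, 0], [-1, 0, 0], 1],
    [[0, 0, 0], [-1, 0.1, 0], 1],
    [[0, 0, 0], [0, 0, 0], 1],
  ],
)

```text
t: 8.35
position: [0.5398, 0.1237, 0.0726]
tool_rot: [-0.0, 0.857, 0.515, 0.001]
wrist_force: [-0.7, 6.6, 3.2]
grip_width: 0.175
gripper_force: 59.2
```

>>> drive_tool(
  increments=[
    [[0, 0, 0], [-1, 0, 0], 1],
    [[0, 0, 0], [-1, 0.1, 0], 1],
    [[0, 0, 0], [0, 0, 0], 1],
  ],
)

```text
t: 8.65
position: [0.5391, 0.1222, 0.0726]
tool_rot: [-0.0, 0.857, 0.515, 0.001]
wrist_force: [-0.2, 7.9, 2.4]
grip_width: 0.175
gripper_force: 59.2
```

```bash
cat > look.py <<'E'
import sys
from fit import *
n=sys.argv[1]
a=robot.camera("top")[150:280,130:280];b=robot.camera("side")[180:310,190:340]
cv2.imwrite(f"pics/{n}.png",cv2.resize(np.hstack([a,b])[:,:,::-1],None,fx=2.66,fy=2.66,interpolation=2))
s=robot.read_state();r=s["position"][:2]-B;f=s["wrist_force"][:2];print("tcp board",r@X,r@Y,"F",f@X,f@Y,s["moment"],s["q"][5],s["t"])
for t in robot.trace("top","bowl"):
    v,u=np.nonzero(t["region"]);q=atz("top",[[u.mean(),v.mean()]],.058)[0,:2]-B
    if abs(q@X)<.05: print("bowl",t["confidence"],q@X,q@Y)
for c in("top","side"):
  for t in robot.trace(c,"pad")[:1]:
    v,u=np.nonzero(t["region"]);q=atz(c,[[u.mean(),v.mean()]],.06)[0,:2]-B;print("pad",c,q@X,q@Y)
E
python3 look.py crop4
```

```text
tcp board 0.0007542685331786269 0.0396653688029661 F -3.8534387057757535 6.770628931797911 [1.29144601 0.11699252 0.02250672] 0.6653903394708649 8.75
bowl 0.69 0.005675481510344901 -0.06844459533921728
pad top 0.001780471945968499 -0.008141455744154282
pad side -0.036589577153317926 0.001436138041288627
```

View pics/crop4.png

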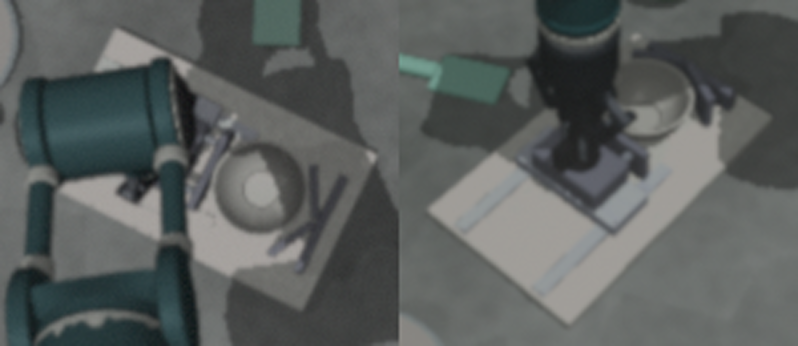

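The force slope is about 0.8 N/mm, so the bowl is seated and the pad is in about 5 mm (around 4 N). Next is the clockwise turn.

>>> drive_tool(
  increments=[
    [[0, 0, 4], [0, 0, 0], 1],
    [[0, 0, 6], [0, 0, 0], 1],
    [[0, 0, 6], [0, 0, 0], 1],
    [[0, 0, 6], [0, 0, 0], 1],
    [[0, 0, 6], [0, 0, 0], 1],
    [[0, 0, 6], [0, 0, 0], 1],
    [[0, 0, 0], [0, 0, 0], 1],
  ],
)

```text
t: 9.6
position: [0.5382, 0.1229, 0.0726]
tool_rot: [-0.002, 0.971, 0.24, 0.0]
wrist_force: [-3.3, 10.2, 5.3]
grip_width: 0.177
gripper_force: 59.6
```

>>> drive_tool(
  increments=[
    [[0, 0, 6], [0, 0, 0], 1],
    [[0, 0, 6], [0, 0, 0], 1],
    [[0, 0, 6], [0, 0, 0], 1],
    [[0, 0, 6], [0, 0, 0], 1],
    [[0, 0, 6], [0, 0, 0], 1],
    [[0, 0, 6], [0, 0, 0], 1],
    [[0, 0, 4], [0, 0, 0], 1],
    [[0, 0, 0], [0, 0, 0], 1],
    [[0, 0, 0], [0, 0, 0], 1],
  ],
)

```text
t: 10.5
position: [0.5378, 0.1239, 0.0726]
tool_rot: [-0.002, 0.994, -0.106, -0.001]
wrist_force: [-4.0, 12.4, 5.7]
grip_width: 0.174
gripper_force: 59.7
```

```bash
python3 look.py crop5
```

```text
tcp board -0.001225970326021602 0.04058265173721883 F -8.937407569584332 11.05070223458927 [ 2.18846785e+00  7.66434417e-01 -1.77349844e-03] 1.9572279702553472 10.6
bowl 0.92 0.0059939597218809475 -0.0674079137576084
pad top -0.0033314565957751614 -0.008673224043234493
pad side -0.0316256443169205 -0.000757821787545453
```

>>> drive_tool(
  increments=[
    [[0, 0, 3], [0, 0, 0], 1],
    [[0, 0, 1], [0, 0, 0], 1],
    [[0, 0, 0], [0, 0, 0], 1],
  ],
)

```text
t: 11.05
position: [0.5378, 0.124, 0.0726]
tool_rot: [-0.002, 0.99, -0.14, -0.001]
wrist_force: [-4.4, 14.5, 6.4]
grip_width: 0.177
gripper_force: 59.8
```

>>> drive_tool(
  increments=[
    [[0, 0, 0], [0, 0, 0], 0.8],
    [[0, 0, 0], [0, 0, 0], 0.6],
    [[0, 0, 0], [0, 0, 0], 0.4],
    [[0, 0, 0], [0, 0, 0], 0.35],
    [[0, 0, 0], [0, 0, 0], 0.35],
    [[0, 0, 0], [0, 0, -10], 0.35],
    [[0, 0, 0], [0, 0, -25], 0.35],
    [[0, 0, 0], [0, 0, -40], 0.35],
    [[0, 0, 0], [0, 0, -40], 0.35],
    [[0, 0, 0], [0, 0, -40], 0.35],
    [[0, 0, 0], [0, 0, 0], 0.35],
  ],
)

```text
t: 12.15
position: [0.5431, 0.122, 0.2358]
tool_rot: [-0.002, 0.99, -0.139, 0.007]
wrist_force: [0.4, -1.0, 1.0]
grip_width: 0.652
gripper_force: 0.0
```

```bash
python3 look.py crop6
```

```text
tcp board 0.0016390667043739617 0.03921493754015454 F -0.42812440284677816 -1.072239534343887 [ 0.00858903 -0.00614815 -0.02362383] 2.027009677778631 12.25
bowl 0.85 0.005443989583244616 -0.07003429115308307
pad top -0.0009734873248678144 -0.008132400560868624
pad side -0.01367540100242847 -0.0012858572577677417
```

View pics/crop6.png

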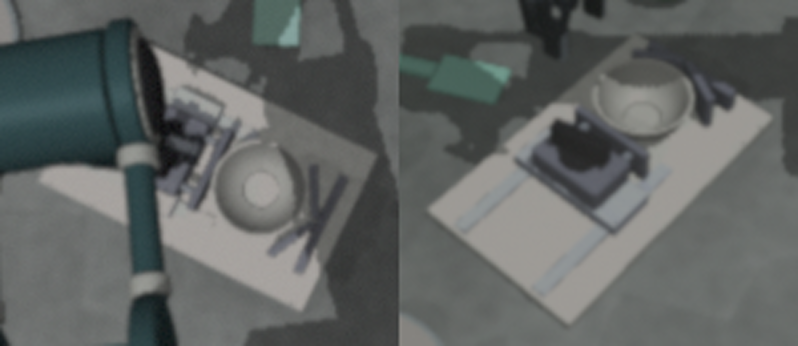

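The wing now lies across the board at side-crop px (585,147), and the bowl stands between the pad and the V stop. I'll back the arm off and measure the knob angle and position.

>>> drive_tool(
  increments=[
    [[0, 0, 0], [-20, 20, -10], 0.35],
    [[0, 0, 0], [-40, 20, 0], 0.35],
    [[0, 0, 0], [-40, 20, 0], 0.35],
    [[0, 0, 0], [-40, 20, 0], 0.35],
    [[0, 0, 0], [0, 40, 0], 0.35],
    [[0, 0, 0], [0, 40, 0], 0.35],
    [[0, 0, 0], [0, 40, 0], 0.35],
    [[0, 0, 0], [0, 40, 0], 0.35],
    [[0, 0, 0], [0, 0, 0], 0.35],
  ],
)

```text
t: 13.3
position: [0.3355, -0.0741, 0.2357]
tool_rot: [0.001, 0.99, -0.143, -0.002]
wrist_force: [0.4, 0.4, 0.5]
grip_width: 0.645
gripper_force: 0.0
```

```bash
python3 look.py crop7; python3 - <<'E'
from fit import *
S={};o,_=ray("top",[[0,0]])
for c in("top","side"):
    i=robot.camera(c); p=proj(c,w(np.array(0.),np.array(.04),np.array(.085)))[0].astype(int)
    m=i.max(2)<58;box=np.zeros_like(m);box[p[1]-20:p[1]+20,p[0]-20:p[0]+20]=1;S[c]=m&box
    print(c,S[c].sum(),knobmask(c,.04,1.4).sum())
R={c:{} for c in S}
for y in np.arange(.03,.052,.0015):
  for a in np.arange(.9,1.65,.05):
    for x in(-.002,0,.002):
      for c in S:
        k=knobmask(c,y,a,x);R[c][(round(y,4),round(a,2),x)]=(S[c]&k).sum()/(S[c]|k).sum()
for g in(R["top"],R["side"],{k:R["top"][k]+R["side"][k] for k in R["top"]}):
    print([(round(float(g[k]),3),tuple(map(float,k))) for k in sorted(g,key=g.get)[-5:]])
E
```

```text
tcp board -0.1002886280001353 -0.22125729072566128 F -0.3346255816821101 0.23741541177770903 [ 0.01393128  0.018006   -0.04022962] 1.5731360779585055 13.4
bowl 0.93 0.005130393741745523 -0.06813588113293331
bowl 0.22 -0.0007083569301121195 0.02963945535077714
pad top 0.001384839822182023 -0.007906015116466719
pad side -0.011967352200129896 -0.001278479242987525
top 222 274
side 311 377
[(0.74, (0.0405, 1.45, 0.0)), (0.743, (0.0375, 1.35, 0.0)), (0.743, (0.039, 1.4, 0.0)), (0.746, (0.0405, 1.45, 0.002)), (0.751, (0.0375, 1.45, 0.0))]
[(0.744, (0.036, 1.45, 0.0)), (0.744, (0.036, 1.4, -0.002)), (0.746, (0.036, 1.35, -0.002)), (0.746, (0.036, 1.4, 0.002)), (0.751, (0.036, 1.4, 0.0))]
[(1.466, (0.0375, 1.3, 0.0)), (1.468, (0.0375, 1.45, 0.0)), (1.475, (0.0375, 1.35, 0.0)), (1.478, (0.036, 1.4, 0.002)), (1.485, (0.036, 1.4, 0.0))]
```

View pics/crop7.png

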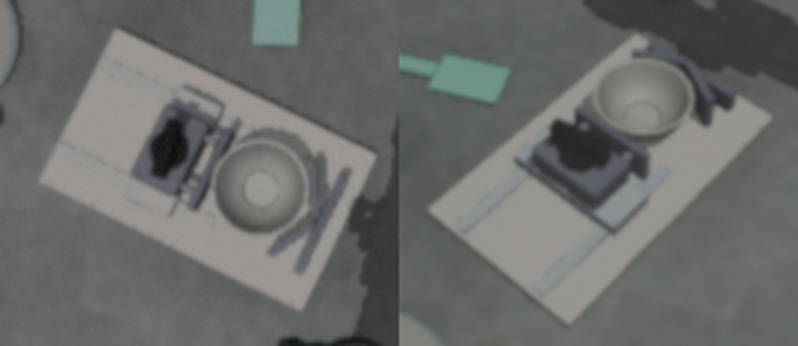

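The knob fits at about 1.4 rad, the pad is in about 5–9 mm and the bowl is seated and upright. The arm is clear, so I'm handing in.

```bash
python3 -c "
from cell import robot
print(robot.hand_in())"
```

```text
the job is handed in; nothing more can be done
None
```

I handed the job in after about 13 s of robot time, with the bowl seated upright in the V stop, the pad pushed back roughly 5–9 mm, the knob locked at about 1.4 rad and the arm clear; the verdict was not shown.

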